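# Hang the step-jaw hanger on the carrier rail and press its shoe home

### The arm

A 6-joint arm with a two-finger parallel gripper is mounted at the origin on the work surface. World frame = base frame: x ahead of the robot, y to its left, z up, the work surface at z = 0. Lengths are in mm, angles in rad, forces in N, time in s.
With the tool pointing down it reaches from about 275 to 875 mm from the base axis. Payload 12.5 kg.
Tool frame: the origin (TCP) lies at the very end of the fingers, on their centre line; the grasp point (between the pads) lies 19 mm behind it (pinch_z is the distance from the TCP to the grasp point, in mm); z points along the fingers, y is the line along which they close (so a half turn about z gives the same grasp; the last joint's range is limited). The gripper opens to 85 mm and grips with 20 to 120 N. Pads are 22 mm wide; open, the fingers measure 114 mm over their backs; the gripper's body (76 mm by 85 mm) begins 54 mm behind the grasp point. The pads swing forward as they close: fully open they stand 13 mm farther back than shut.
Start: joints at [1.031, 0.351, 1.652, -0, 1.139, -0.085], TCP at [241.573, 494.092, 231.29] pointing down, gripper open.
Joint ranges: [-2.75, 2.75], [-0.79, 2.1], [0.01, 2.65], [-1.57, 4.71], [0.07, 3.14], [-2.87, 2.87]. Speed limits (rad/s): [2.22, 2.22, 2.79, 3.14, 3.14, 3.14].

### API

Orientations are given as a unit quaternion [x, y, z, w].
In Python, from workcell import * gives the robot as it stands.
- The arm moves only by the tool apply_moves, never from a script. Its argument "steps" is a list of rows, each a list of 3 entries, a list of its own where there are three numbers: the closure, from 0 (fully open) to 1 (shut), then the shift along the world's x, y, z in units of 0.2 m (1.0 is 0.2 m), then the turn, a rotation vector about the world's x, y, z in units of pi/4 rad (1.0 is pi/4 rad). A call has 1 to 20 rows; each row shifts and turns the commanded pose from where the row before left it; what a row does not reach is not made up. A row lasts 1/10 s, in which the tool goes at most 50 mm and 8.59 degrees, less where a joint would pass 70% of its speed; a pose out of reach is approached as far as the arm can. A call with a number of a shift or a turn outside -1 to 1 is refused whole. A call with a gripper value outside its range is refused whole. The fingers move at their own pace and stop on an object; "newtons" is the grip in N (left out, the last holds). Time passes only in rows, so rows that do not move let the fingers close. It gives the time, the measured TCP pose, the force, the opening and the grip force at its end, in the units of the state.
- observe(): the state, without advancing time (a new reading comes with each control period).
- capture(name): name is "side" or "top" or "wrist"; returns the picture (384x512x3 uint8, red, green, blue); there is no depth.
- camera_params(name): a dict with "fx", "fy", "cx", "cy" (pixels), "R" (3x3) and "t" (3): a world point X has camera coordinates R X + t. Camera axes: x right, y down, z forward; pixel columns grow to the right and rows downward; lengths in mm; the calibration is good to about 2 mm. A picture is of the moment at which its call begins: read the wrist's pose just before it. camera_params takes no time and is no camera call; for the wrist camera it gives the pose at the moment of the call.
- finish_job(): hands the job in; it is judged then, once.
Trained networks look in the newest picture that a camera, given by its name, has taken for a name from the list of things; names that differ only in an ending like _2 or _b are one class to them, and where a whole thing is asked for, a point or a joint stands for the part that bears it (a point fixed in the world has none). Each returns a list of dicts, best first, with "conf" (0 to 1); they miss things now and then, are a little off and sometimes report something else, mostly with a low value. They report only what shows in the picture. A call takes as long as a camera call.
- boxes_of(label, camera): "box" ([left, top, right, bottom] in pixels, round what is visible of it).
- outline_of(label, camera): "mask" (384x512 bool, what is visible of it) and "box" ([left, top, right, bottom] in pixels, round what is visible of it).
- pinpoint(label, camera): "centre" ([column, row] in pixels: a listed point, or the origin of a listed thing).
The state is a dict: "time_s": time; "qpos": joint angles; "qvel": joint speeds; "joint_torque": joint torques, N m; "ee_pos": TCP position; "tcp_rot": TCP orientation; "contact_force": force on the tool from outside, world axes, zero at the start; "torque": the same for the moment, N m; "width": opening from 0.0 (shut) to 1.0 (fully open); "grip_force": force on a finger pad.
Only numpy, scipy, OpenCV 4.12 (cv2) and the standard library are available. Lean on these libraries where they do the work, as an engineer would, in place of code of your own. Each camera call takes 0.05 s, during which the arm holds its last target. There are 200 camera calls.

### The job

Pick up the step-jaw hanger by its blue tab, lift its hook over the yellow-topped anti-jump lip of the carrier rail, and lower it into the groove onto the middle of the orange shoe with the jaws facing out in front of the rail. Press down by feel until the stiff shoe is fully home at the bottom of its travel, never bearing on the shoe or rail with more than 35 N, then let go and leave the hanger hanging there, with the bin, clamp, jack screw and hammer left alone.

Things in the scene. Friction and masses are not known exactly. Their poses are not given: they have to be found in the camera images.
- hanger_grip (a point): Centre of the blue grip tab (14 mm along x, 34 along y, 50 tall) of the loose step-jaw hanger, 133 mm above its foot. Axes are the hanger's: z up, x from the jaws to the hook. The hanger is one rigid piece, 0.3 to 0.55 kg, standing upright; two aluminium step jaws lie 17 to 47 mm in front (-x) of the tab's axis, up to 46 mm above the foot.
- hanger_hook (a point): Middle of the lower end of the hanger's steel hook, 6 mm in +x from the tab's axis, 89 mm below hanger_grip, same axes. Hook plate: 6 mm thick along x, 40 mm wide along y. It hangs from a bridge whose underside is 56 mm above this point. The front leg plate (64 mm wide, from the bridge down to the foot) is parallel to the hook, with a 12 mm gap between them for the lip.
- rail: Fixed carrier rail on a stand, 240 mm long along its y; origin on the table under the mid-plane of the lip, halfway along; x runs from the lip (robot's side) to the back wall. Grey lip wall with yellow top: x -3 to 3 mm, 66 to 135 mm above the table. Groove: x 3 to 15 mm. Back wall: x 15 to 21 mm, top at 127 mm.
- rail_mid (a point): Middle of the groove, level with the top of the lip (135 mm above the table), 9 mm in +x from the lip's mid-plane; the rail's axes. The hook belongs straight below this point, the leg and jaws in front of the lip, hanger x along rail x. Once let go, the hanger sags a few degrees till its leg leans on the lip wall.
- shoe (a joint): Travel (m) of the orange seat shoe in the middle of the groove, 11 mm across it, 60 mm along it: about 0 up (starts within 3 mm), 0.012 fully home. It slides straight down against a steady 10 N, more than the hanger's weight, to a firm stop, and stays there; its rubber mount yields 1 mm per 15 N. Shims set its height: its top face when up is 21 mm below the lip's top, give or take 13 mm.
- clamp: Black hydraulic swing clamp body, bystander: 64 mm square foot, 106 mm tall, arm 70 mm long; origin under its centre.
- jack: Bright steel jack screw, bystander: 54 mm across, 84 mm tall; origin under its centre.
- hammer: Copper-faced dead blow hammer lying on the table, bystander: 280 mm long along x, head 94 mm wide at +115 mm in x, 44 mm tall; origin on the table between handle end and head.
- bin (a joint): Tilt of the grey steel bin for spent pads (150 x 200 mm, rim 115 mm above the table) in its cradle, bystander: 0 level, rad.

How it is judged:
By the outcome, as a careful person would: the job done as asked, in the order asked, and still so for the second after the job is handed in, with the robot touching nothing.
It also fails if it takes over 48 s, if anything falls off the work surface, if the arm or the gripper's body presses on something with over 40 N, if the wrist force passes 120 N, or if a joint passes its speed limit or range.

## Working session

There is one attempt and no reset: what is moved stays moved. The work goes in short steps, Python scripts to look and compute and a tool call to move; the robot and the scene stay as the last step left them, time stands still between calls to the robot, and variables do not carry over. Pictures are saved under pics/ and viewed, at most 10 in all, crops included, and the job is handed in when it is done.

Besides the shell and the picture viewer there is one more tool, called by a JSON object that holds its "fn" and its "kwargs", one argument or row to a line. apply_moves: Moves the arm, as the interface text tells. Its arguments: {"type":"object","properties":{"steps":{"type":"array"},"newtons":{"type":"number"}},"required":["steps"]}

```bash
mkdir -p pics; cat > h.py <<'E'
from workcell import *
import numpy as np, cv2
def proj(P,X):
    c=np.array(P["R"])@np.array(X,float)+np.array(P["t"]);return np.array([P["fx"]*c[0]/c[2]+P["cx"],P["fy"]*c[1]/c[2]+P["cy"]])
def ray(P,uv):
    R=np.array(P["R"]);o=-R.T@np.array(P["t"]);d=R.T@np.array([(uv[0]-P["cx"])/P["fx"],(uv[1]-P["cy"])/P["fy"],1]);return o,d/np.linalg.norm(d)
def atz(P,uv,z):
    o,d=ray(P,uv);return o+d*(z-o[2])/d[2]
def tri(rs):
    A=np.zeros((3,3));b=np.zeros(3)
    for o,d in rs:
        M=np.eye(3)-np.outer(d,d);A+=M;b+=M@o
    return np.linalg.solve(A,b)
E
python3 - <<'E'
from h import *
np.set_printoptions(precision=1,suppress=True)
ims=[]
for c in["side","top","wrist"]:
    im=capture(c);ims.append(im);P=camera_params(c)
    print(c,-np.array(P["R"]).T@np.array(P["t"]),P["fx"])
    for l in["hanger_grip","hanger_hook","rail","rail_mid","shoe","clamp","jack","hammer","bin"]:
        r=pinpoint(l,c) if l not in("bin","shoe") else boxes_of(l,c)
        print(l,[(np.array(q.get("centre",q.get("box"))),round(q["conf"],2)) for q in r[:2]])
        if r and c!="side" and "centre" in r[0]:
            z={"hanger_grip":133,"hanger_hook":44,"rail_mid":135}.get(l,0);print("   ",atz(P,r[0]["centre"],z))
cv2.imwrite("pics/a.png",cv2.cvtColor(ims[0],cv2.COLOR_RGB2BGR))
cv2.imwrite("pics/b.png",cv2.cvtColor(ims[1],cv2.COLOR_RGB2BGR))
E
```

```text
side [ 486.6 -856.1  685.7] 372.6943208261309
hanger_grip [(array([226. , 236.4]), 0.95)]
hanger_hook [(array([226.1, 264.8]), 0.75)]
rail [(array([263.2, 208.5]), 0.91)]
rail_mid [(array([266.2, 173.2]), 0.82)]
shoe []
clamp [(array([327.2, 278. ]), 0.91)]
jack [(array([198.3, 209.5]), 0.55)]
hammer []
bin [(array([219.3, 109.4, 264.6, 155.2]), 0.85)]
top [ 472.4  -28.9 1306.7] 431.84076942482517
hanger_grip [(array([321.5, 220.4]), 0.6)]
    [ 466.9 -216.7  133. ]
hanger_hook [(array([313.3, 218.1]), 0.65)]
    [ 473.6 -207.2   44. ]
rail [(array([223.1, 184. ]), 0.57)]
    [582.7  57.1   0. ]
rail_mid [(array([214.3, 179.6]), 0.67)]
    [583.8  72.  135. ]
shoe [(array([301.1, 214.6, 327.8, 240.4]), 0.63)]
clamp [(array([320.1, 138. ]), 0.96)]
    [ 717.7 -242.     0. ]
jack [(array([226.6, 252. ]), 0.58)]
    [377.8  49.9   0. ]
hammer [(array([406.1, 230.6]), 0.8)]
    [ 430.3 -491.6    0. ]
bin [(array([ 40.9, 178.5, 124.4, 237.8]), 0.74), (array([299.3, 214.9, 330.4, 242.1]), 0.55)]
wrist [182.5 522.5 374. ] 313.29242336105256
hanger_grip []
hanger_hook []
rail []
rail_mid []
shoe []
clamp []
jack []
hammer []
bin [(array([281.1, 290.7, 360.5, 343.5]), 0.67)]
```

View pics/a.png

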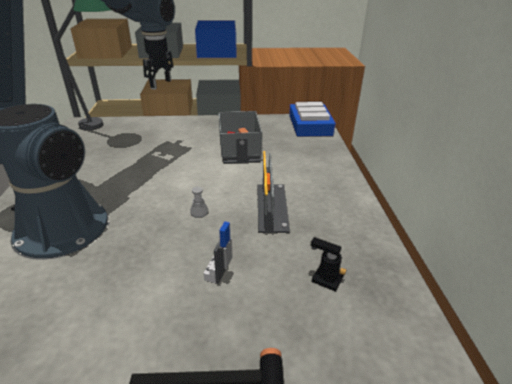

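View pics/b.png

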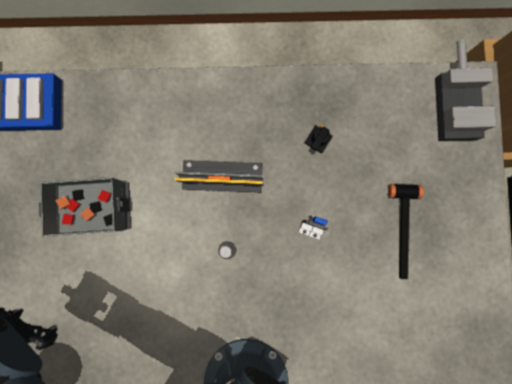

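The side view shows the hanger at about (222,250), rail (268,195), jack (199,203) and clamp (327,265). In the top view the hanger is at (314,227), yawed, with its jaws toward the lower left. The yellow lip runs from (176,179) to (263,184).

```bash
python3 - <<'E'
from h import *
from scipy.spatial.transform import Rotation as Ro
np.set_printoptions(precision=3,suppress=True)
s=observe();print(s["time_s"],s["tcp_rot"],s["contact_force"]);print(Ro.from_quat(s["tcp_rot"]).as_matrix())
P=camera_params("wrist");print(np.array(P["R"]))
im=capture("top");T=camera_params("top")
hsv=cv2.cvtColor(im,cv2.COLOR_RGB2HSV)
m=((hsv[...,0]>100)&(hsv[...,0]<130)&(hsv[...,1]>120)).astype(np.uint8);m[:,:280]=0;m[:,350:]=0;m[:200]=0;m[250:]=0
r=cv2.minAreaRect(cv2.findNonZero(m));print("tab",r)
b=np.array([q for q in cv2.boxPoints(r)]);print(np.array([atz(T,q,158) for q in b]))
j=((hsv[...,2]>190)&(hsv[...,1]<50)).astype(np.uint8);j[:,:295]=0;j[:,332:]=0;j[:212]=0;j[245:]=0
print(cv2.minAreaRect(cv2.findNonZero(j)))
print(atz(T,r[0],155),atz(T,cv2.minAreaRect(cv2.findNonZero(j))[0],44))
y=((hsv[...,0]>18)&(hsv[...,0]<32)&(hsv[...,1]>150)&(hsv[...,2]>130)).astype(np.uint8);y[:,:160]=0;y[:,280:]=0;y[:165]=0;y[200:]=0
ry=cv2.minAreaRect(cv2.findNonZero(y));print(ry)
bb=cv2.boxPoints(ry);print(np.array([atz(T,q,135) for q in bb]),atz(T,ry[0],135))
E
```

```text
1.5 [ 0.225  0.974 -0.     0.   ] [-0.631  0.517  0.109]
[[-0.898  0.439 -0.   ]
 [ 0.439  0.898 -0.   ]
 [-0.    -0.    -1.   ]]
[[ 0.44   0.898  0.001]
 [ 0.867 -0.425  0.259]
 [ 0.233 -0.113 -0.966]]
tab ((319.6000061035156, 220.6999969482422), (13.597793579101562, 5.375872611999512), 18.434947967529297)
[[ 465.664 -188.212  158.   ]
 [ 479.057 -193.151  158.   ]
 [ 466.96  -226.991  158.   ]
 [ 453.588 -222.026  158.   ]]
((310.95001220703125, 231.1500244140625), (22.135944366455078, 9.803059577941895), 18.434947967529297)
[ 466.296 -208.067  155.   ] [ 435.935 -199.171   44.   ]
((218.00958251953125, 180.26039123535156), (86.13113403320312, 2.997602939605713), 2.2906100749969482)
[[584.921 179.269 135.   ]
 [593.113 178.88  135.   ]
 [578.732 -55.452 135.   ]
 [570.553 -54.94  135.   ]] [581.827  61.903 135.   ]
```

{"fn": "apply_moves", "kwargs": {
  "steps": [
    [0, [0.07, -0.22, 0.022], [0, 0, -0.115]],
    [0, [0.07, -0.22, 0.022], [0, 0, -0.115]],
    [0, [0.07, -0.22, 0.022], [0, 0, -0.115]],
    [0, [0.07, -0.22, 0.022], [0, 0, -0.115]],
    [0, [0.07, -0.22, 0.022], [0, 0, -0.115]],
    [0, [0.07, -0.22, 0.022], [0, 0, -0.115]],
    [0, [0.07, -0.22, 0.022], [0, 0, -0.115]],
    [0, [0.07, -0.22, 0.022], [0, 0, -0.115]],
    [0, [0.07, -0.22, 0.022], [0, 0, -0.115]],
    [0, [0.07, -0.22, 0.022], [0, 0, -0.115]],
    [0, [0.07, -0.22, 0.022], [0, 0, -0.115]],
    [0, [0.07, -0.22, 0.022], [0, 0, -0.115]],
    [0, [0.07, -0.22, 0.022], [0, 0, -0.115]],
    [0, [0.07, -0.22, 0.022], [0, 0, -0.115]],
    [0, [0.07, -0.22, 0.022], [0, 0, -0.115]],
    [0, [0.07, -0.22, 0.022], [0, 0, -0.115]],
    [0, [0, 0, 0], [0, 0, 0]]
  ]
}}

```text
time_s: 3.25
ee_pos: [466.5, -214.1, 301.7]
tcp_rot: [0.815, 0.579, -0.0, 0.001]
contact_force: [0.5, -0.2, 0.1]
width: 0.996
grip_force: 0.0
```

```bash
cat > w.py <<'E'
from h import *
from scipy.spatial.transform import Rotation as Ro
np.set_printoptions(precision=2,suppress=True)
P=camera_params("wrist");im=capture("wrist");s=observe()
M=Ro.from_quat(s["tcp_rot"]).as_matrix()
print(s["time_s"],s["ee_pos"],"tooly deg",np.degrees(np.arctan2(M[1,1],M[0,1])),M[2,2],s["contact_force"])
for l,z in[("hanger_grip",133),("hanger_hook",44)]:
    r=pinpoint(l,"wrist");print(l,[(np.array(q["centre"]),round(q["conf"],2),atz(P,q["centre"],z)) for q in r[:2]])
hsv=cv2.cvtColor(im,cv2.COLOR_RGB2HSV)
m=((hsv[...,0]>100)&(hsv[...,0]<130)&(hsv[...,1]>120)).astype(np.uint8)
n,l,st,c=cv2.connectedComponentsWithStats(m)
for i in range(1,n):
    if st[i,4]>60: print("blue",st[i],c[i])
cv2.imwrite("pics/w.png",cv2.cvtColor(im,cv2.COLOR_RGB2BGR))
E
python3 w.py
```

```text
3.3 [ 465.75 -211.82  301.34] tooly deg -19.035269045075005 -0.999999950264927 [-0.47  0.   -0.57]
hanger_grip [(array([252.8, 172.8]), 0.68, array([ 466.03, -213.49,  133.  ]))]
hanger_hook [(array([257.3, 154.2]), 0.57, array([ 473.37, -209.85,   44.  ]))]
blue [245 151  16  42 601] [252.51 171.82]
```

View pics/w.png

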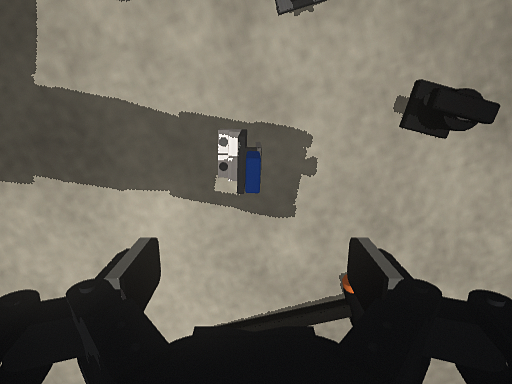

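The wrist view shows the blue tab upright at columns 245–261, rows 151–192. The jaws are to its left (−tool y), so the tool is aligned with the hanger. The clamp is at (450,110), clear of it.

```bash
python3 - <<'E'
from h import *
P=camera_params("wrist")
im=cv2.imread("pics/w.png");hsv=cv2.cvtColor(im,cv2.COLOR_BGR2HSV)
m=((hsv[...,0]>100)&(hsv[...,0]<130)&(hsv[...,1]>120)).astype(np.uint8)
print(cv2.minAreaRect(cv2.findNonZero(m)))
for r in range(151,194,3):
    c=np.where(m[r])[0];print(r,c.min() if len(c) else 0,c.max() if len(c) else 0,hsv[r,253])
print(atz(P,(253,173.5),158),atz(P,(253,155),158),atz(P,(253,192.5),158))
E
```

```text
((245.63504028320312, 279.8608703613281), (255.1642303466797, 506.80206298828125), 82.9052505493164)
151 248 257 [112 168  82]
154 247 259 [111 174  82]
157 246 259 [111 185  77]
160 246 260 [111 189 105]
163 246 260 [111 186 104]
166 246 260 [111 189 104]
169 246 259 [111 188 103]
172 246 259 [111 195 102]
175 246 259 [111 193 102]
178 246 259 [111 188 102]
181 245 259 [111 193 102]
184 245 259 [111 188 102]
187 245 259 [111 189 101]
190 245 259 [112 183 103]
193 0 0 [20 28 81]
[ 466.32103909 -204.37847352  158.        ] [ 471.92169643 -187.99796745  158.        ] [ 460.38524625 -221.73916618  158.        ]
```

{"fn": "apply_moves", "kwargs": {
  "newtons": 90,
  "steps": [
    [0, [0, 0.02, -0.1], [0, 0, -0.022]],
    [0, [0, 0, -0.2], [0, 0, 0]],
    [0, [0, 0, -0.2], [0, 0, 0]],
    [0, [0, 0, -0.2], [0, 0, 0]],
    [0, [0, 0, -0.15], [0, 0, 0]],
    [0, [0, 0, -0.07], [0, 0, 0]],
    [0, [0, 0, 0], [0, 0, 0]],
    [1, [0, 0, 0], [0, 0, 0]],
    [1, [0, 0, 0], [0, 0, 0]],
    [1, [0, 0, 0], [0, 0, 0]],
    [1, [0, 0, 0], [0, 0, 0]],
    [1, [0, 0, 0], [0, 0, 0]],
    [1, [0, 0, 0], [0, 0, 0]],
    [1, [0, 0, 0], [0, 0, 0]],
    [1, [0, 0, 0], [0, 0, 0]]
  ]
}}

```text
time_s: 4.9
ee_pos: [465.7, -206.0, 117.8]
tcp_rot: [0.818, 0.575, 0.0, 0.0]
contact_force: [0.7, -1.3, 1.7]
width: 0.149
grip_force: 88.5
```

{"fn": "apply_moves", "kwargs": {
  "steps": [
    [1, [0, 0, 0.1], [0, 0, 0]],
    [1, [0, 0, 0.2], [0, 0, 0]],
    [1, [0.037, 0.17, 0.05], [0, 0, 0.046]],
    [1, [0.037, 0.17, 0.05], [0, 0, 0.046]],
    [1, [0.037, 0.17, 0.05], [0, 0, 0.046]],
    [1, [0.037, 0.17, 0.05], [0, 0, 0.046]],
    [1, [0.037, 0.17, 0.05], [0, 0, 0.046]],
    [1, [0.037, 0.17, 0.05], [0, 0, 0.046]],
    [1, [0.037, 0.17, 0.05], [0, 0, 0.046]],
    [1, [0.037, 0.17, 0.05], [0, 0, 0.046]],
    [1, [0, 0, 0], [0, 0, 0]],
    [1, [0, 0, 0], [0, 0, 0]]
  ]
}}

```text
time_s: 6.1
ee_pos: [524.3, 66.5, 257.1]
tcp_rot: [0.727, 0.687, -0.001, -0.0]
contact_force: [0.0, 0.2, -4.3]
width: 0.154
grip_force: 88.5
```

```bash
sed -i 's#pics/w.png#pics/w2.png#' w.py; cat >> w.py <<'E'
def yel(im): 
    h=cv2.cvtColor(im,cv2.COLOR_RGB2HSV);return ((h[...,0]>18)&(h[...,0]<33)&(h[...,1]>140)&(h[...,2]>110)).astype(np.uint8)
def ora(im):
    h=cv2.cvtColor(im,cv2.COLOR_RGB2HSV);return ((h[...,0]>5)&(h[...,0]<=17)&(h[...,1]>150)&(h[...,2]>110)).astype(np.uint8)
top=capture("top");side=capture("side")
for nm,I in(("wrist",im),("top",top),("side",side)):
    Q=camera_params(nm) if nm!="wrist" else P
    for l in("rail_mid","rail","hanger_hook","hanger_grip"):
        print(nm,l,[(np.array(q["centre"]),round(q["conf"],2),atz(Q,q["centre"],0 if l=="rail" else 135)) for q in pinpoint(l,nm)[:1]])
    for k,f in(("yel",yel),("ora",ora)):
        n,lab,st,c=cv2.connectedComponentsWithStats(f(I))
        for i in range(1,n):
            if st[i,4]>15: print(nm,k,st[i],c[i])
cv2.imwrite("pics/t2.png",cv2.cvtColor(cv2.resize(np.hstack([top[130:230,150:350],side[130:230,200:400]]),None,fx=2,fy=2),cv2.COLOR_RGB2BGR))
E
python3 w.py
```

```text
6.15 [524.23  65.85 256.97] tooly deg -3.2856472801972423 -0.9999987223707802 [ 0.03 -0.17 -4.14]
hanger_grip [(array([253.1, 268.6]), 0.65, array([519.04, -15.75, 133.  ]))]
hanger_hook []
blue [ 235  214   38  118 4095] [253.53 274.33]
wrist rail_mid [(array([331.7, 182.8]), 0.84, array([592.  ,  64.07, 135.  ]))]
wrist rail [(array([299.7, 157.8]), 0.92, array([583.4,  65.1,   0. ]))]
wrist hanger_hook []
wrist hanger_grip [(array([253.1, 268.6]), 0.65, array([519.11, -14.64, 135.  ]))]
wrist yel [ 311   36   23  238 1828] [321.69 150.36]
wrist ora [322 145  10  65 322] [326.43 177.62]
top rail_mid [(array([218.7, 176. ]), 0.57, array([593.45,  59.84, 135.  ]))]
top rail []
top hanger_hook []
top hanger_grip []
top yel [236 180  26   4  73] [249.12 181.62]
top ora [390 185   6  12  58] [392.76 190.67]
top ora [419 186   4  12  41] [420.29 191.41]
top ora [ 56 197  14  11  99] [ 62.49 202.08]
top ora [ 82 209  12  11  89] [ 87.53 213.94]
side rail_mid [(array([267.2, 170.1]), 0.67, array([589.43,  57.77, 135.  ]))]
side rail [(array([262. , 207.6]), 0.88, array([577.53,  59.55,   0.  ]))]
side hanger_hook [(array([246.3, 154.5]), 0.63, array([534.04, 153.49, 135.  ]))]
side hanger_grip [(array([246.1, 126.4]), 0.97, array([543.27, 359.15, 135.  ]))]
side yel [263 151   3  23  38] [264.11 161.76]
side yel [264 175   4  20  45] [265.42 185.82]
side ora [ 259   49  104   19 1221] [306.71  57.74]
side ora [266 173   4  17  50] [267.82 180.24]
side ora [262 349  17   7  41] [269.27 351.17]
```

View pics/w2.png

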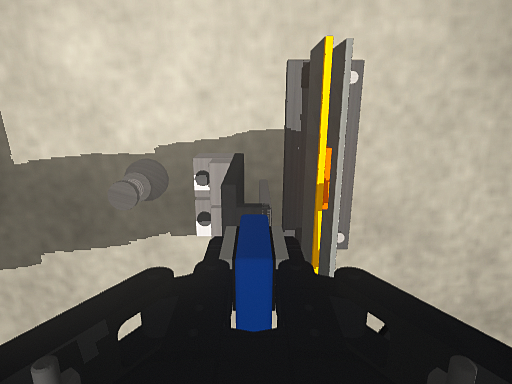

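View pics/t2.png

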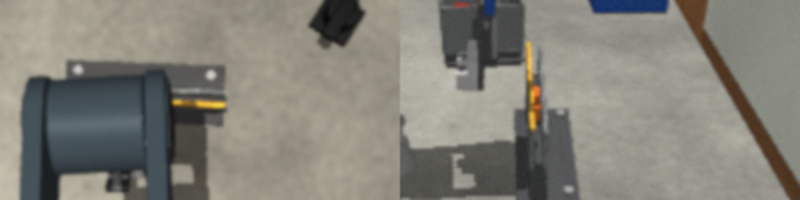

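The wrist view shows the yellow lip from (329,36) to (317,273), the orange shoe at rows 145–210, column about 327, and the hook at about (266,200). The hanger is held straight.

```bash
cat > lip.py <<'E'
from h import *
from scipy.spatial.transform import Rotation as Ro
np.set_printoptions(precision=2,suppress=True)
def lip(im,P,r0,r1):
    h=cv2.cvtColor(im,cv2.COLOR_RGB2HSV);y=((h[...,0]>18)&(h[...,0]<33)&(h[...,1]>140)&(h[...,2]>110))
    L=[];W=[]
    for r in range(r0,r1,4):
        c=np.where(y[r])[0]
        if len(c)>3 and c.max()-c.min()<40:
            L.append(atz(P,((c.min()+c.max())/2,r),135));W.append(np.linalg.norm(atz(P,(c.min()-.5,r),135)-atz(P,(c.max()+.5,r),135)))
    L=np.array(L);k=np.polyfit(L[:,1],L[:,0],1);res=L[:,0]-np.polyval(k,L[:,1])
    return k,np.degrees(np.arctan(-k[0])),np.polyval(k,[20,61,100]),res.std(),np.array(W)[::6],L[0],L[-1]
E
python3 - <<'E'
from lip import *
P=camera_params("wrist");im=cv2.imread("pics/w2.png")[...,::-1].copy()
for x in lip(im,P,40,270):print(x)
for z in(102,114,127):print(z,atz(P,(326.5,145),z),atz(P,(326.5,210),z))
s=observe();print(s["ee_pos"],[proj(P,s["ee_pos"])])
h=cv2.imread("pics/w2.png");cv2.imwrite("pics/w2c.png",cv2.resize(h[140:290,190:350],None,fx=4,fy=4))
E
```

```text
[  0.06 578.48]
-3.532803970847158
[579.72 582.25 584.65]
0.5838214871498801
[ 7.    6.33  6.45  7.4   6.71  6.84 11.34  6.23  7.27  6.5 ]
[589.1  177.92 135.  ]
[578.56 -18.17 135.  ]
102 [595.59  92.24 102.  ] [595.74  27.2  102.  ]
114 [592.88  93.8  114.  ] [593.02  31.37 114.  ]
127 [589.94  95.49 127.  ] [590.08  35.9  127.  ]
[524.78  66.11 257.72] [array([253.99, 243.33])]
```

View pics/w2c.png

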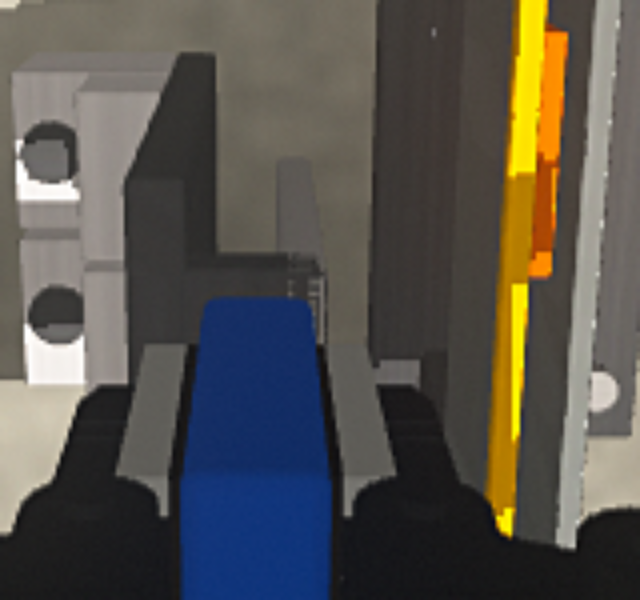

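{"fn": "apply_moves", "kwargs": {
  "steps": [
    [1, [0.075, -0.005, 0], [0, 0, -0.005]],
    [1, [0.075, -0.005, 0], [0, 0, 0]],
    [1, [0.075, -0.005, -0.03], [0, 0, 0]],
    [1, [0.08, -0.005, -0.05], [0, 0, 0]],
    [1, [0, 0, -0.03], [0, 0, 0]],
    [1, [0, 0, 0], [0, 0, 0]],
    [1, [0, 0, 0], [0, 0, 0]]
  ]
}}

```text
time_s: 7.65
ee_pos: [585.3, 62.2, 235.9]
tcp_rot: [0.728, 0.685, -0.0, -0.0]
contact_force: [0.1, 0.6, -3.0]
width: 0.15
grip_force: 88.4
```

```bash
cat > fit.py <<'E'
import sys
from lip import *
n=sys.argv[1]
P=camera_params("wrist");im=capture("wrist")
E=[];
for i in range(3): s=observe();E.append(s["ee_pos"]);
p=np.mean(E,0);M=Ro.from_quat(s["tcp_rot"]).as_matrix()
print(s["time_s"],p,"yaw",np.degrees(np.arctan2(M[1,1],M[0,1])),s["contact_force"])
for x in lip(im,P,20,200):print(x)
ex,ey=M[:,1],M[:,0]
out=cv2.resize(im[40:190,180:340],None,fx=4,fy=4)[...,::-1].copy()
for hx in(3,9):
    for zz in(0,56):
        q=proj(P,p+ex*hx+ey*20+np.array([0,0,-74+zz]));print("hook corner",hx,zz,q);cv2.circle(out,tuple(int(v) for v in (q-[180,40])*4),4,(0,0,255),1)
cv2.imwrite(n,out)
E
python3 fit.py pics/f1.png
```

```text
7.7 [585.47  62.17 236.22] yaw -3.504946989026743 [ 0.04  0.14 -3.58]
[  0.06 578.25]
-3.5040549311023628
[579.47 581.98 584.37]
0.1025529685068218
[4.95 6.48 6.6  5.98 6.09 6.21 6.34 6.47]
[589.32 181.13 135.  ]
[581.67  57.88 135.  ]
hook corner 3 0 [258.2  173.14]
hook corner 3 56 [259.81 194.61]
hook corner 9 0 [266.72 173.13]
hook corner 9 56 [271.1  194.61]
```

View pics/f1.png

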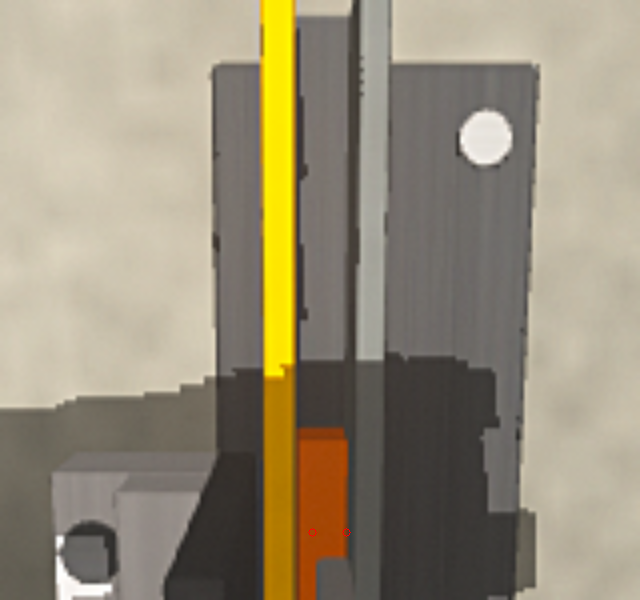

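{"fn": "apply_moves", "kwargs": {
  "steps": [
    [1, [-0.003, 0.02, 0], [0, 0, 0]],
    [1, [0, 0, -0.05], [0, 0, 0]],
    [1, [0, 0, -0.05], [0, 0, 0]],
    [1, [0, 0, -0.03], [0, 0, 0]],
    [1, [0, 0, 0], [0, 0, 0]],
    [1, [0, 0, 0], [0, 0, 0]]
  ]
}}

```text
time_s: 8.3
ee_pos: [585.2, 66.0, 209.5]
tcp_rot: [0.728, 0.685, -0.0, -0.0]
contact_force: [0.8, 0.6, -3.3]
width: 0.156
grip_force: 88.3
```

```bash
python3 fit.py pics/f2.png; python3 - <<'E'
from h import *
for r in pinpoint("hanger_hook","side")[:1]:print(r)
E
```

```text
8.35 [585.33  66.06 209.86] yaw -3.515700257788553 [-0.28  0.56 -3.07]
[  0.06 578.07]
-3.5082889365507457
[579.29 581.81 584.2 ]
0.11110871577194259
[5.03 5.76 5.87 5.98 6.09 6.21 5.63 5.75]
[588.99 181.45 135.  ]
[582.31  69.24 135.  ]
hook corner 3 0 [258.21 173.11]
hook corner 3 56 [259.8  194.59]
hook corner 9 0 [266.73 173.11]
hook corner 9 56 [271.09 194.58]
{'centre': [246.3, 154.5], 'conf': 0.63}
```

View pics/f2.png

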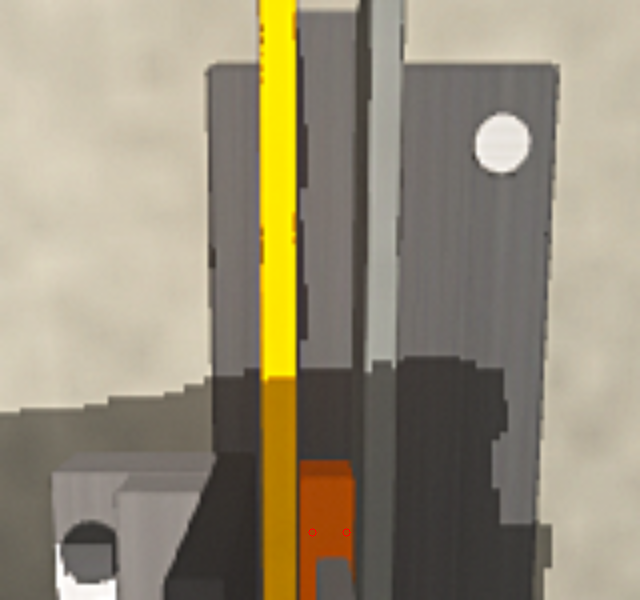

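{"fn": "apply_moves", "kwargs": {
  "steps": [
    [1, [0, 0, -0.02], [0, 0, 0]],
    [1, [0, 0, -0.02], [0, 0, 0]],
    [1, [0, 0, -0.01], [0, 0, 0]],
    [1, [0, 0, 0], [0, 0, 0]]
  ]
}}

```text
time_s: 8.8
ee_pos: [585.0, 66.1, 199.2]
tcp_rot: [0.728, 0.685, -0.0, -0.0]
contact_force: [-0.6, -0.1, -3.6]
width: 0.151
grip_force: 88.6
```

{"fn": "apply_moves", "kwargs": {
  "steps": [
    [1, [0, 0, -0.01], [0, 0, 0]],
    [1, [0, 0, -0.01], [0, 0, 0]],
    [1, [0, 0, -0.005], [0, 0, 0]],
    [1, [0, 0, 0], [0, 0, 0]]
  ]
}}

```text
time_s: 9.2
ee_pos: [585.1, 66.1, 194.5]
tcp_rot: [0.728, 0.685, -0.0, -0.0]
contact_force: [-0.8, -0.2, -3.5]
width: 0.151
grip_force: 88.7
```

{"fn": "apply_moves", "kwargs": {
  "steps": [
    [1, [0, 0, -0.01], [0, 0, 0]],
    [1, [0, 0, -0.01], [0, 0, 0]],
    [1, [0, 0, -0.005], [0, 0, 0]],
    [1, [0, 0, 0], [0, 0, 0]]
  ]
}}

```text
time_s: 9.6
ee_pos: [585.1, 66.1, 189.5]
tcp_rot: [0.728, 0.685, -0.0, -0.0]
contact_force: [-0.2, 0.5, -3.9]
width: 0.155
grip_force: 88.7
```

{"fn": "apply_moves", "kwargs": {
  "steps": [
    [1, [0, 0, -0.01], [0, 0, 0]],
    [1, [0, 0, -0.01], [0, 0, 0]],
    [1, [0, 0, 0], [0, 0, 0]]
  ]
}}

```text
time_s: 9.9
ee_pos: [585.0, 66.1, 185.3]
tcp_rot: [0.728, 0.685, -0.0, -0.0]
contact_force: [0.2, 0.1, -4.1]
width: 0.153
grip_force: 88.6
```

{"fn": "apply_moves", "kwargs": {
  "steps": [
    [1, [0, 0, -0.01], [0, 0, 0]],
    [1, [0, 0, -0.01], [0, 0, 0]],
    [1, [0, 0, 0], [0, 0, 0]]
  ]
}}

```text
time_s: 10.2
ee_pos: [585.3, 66.1, 181.8]
tcp_rot: [0.728, 0.685, 0.0, 0.0]
contact_force: [-1.5, 0.0, -1.5]
width: 0.153
grip_force: 89.1
```

{"fn": "apply_moves", "kwargs": {
  "steps": [
    [1, [0, 0, -0.005], [0, 0, 0]],
    [1, [0, 0, -0.005], [0, 0, 0]],
    [1, [0, 0, 0], [0, 0, 0]]
  ]
}}

```text
time_s: 10.5
ee_pos: [585.4, 66.2, 180.4]
tcp_rot: [0.728, 0.685, 0.0, 0.0]
contact_force: [-3.1, 0.2, 4.8]
width: 0.153
grip_force: 90.0
```

{"fn": "apply_moves", "kwargs": {
  "steps": [
    [1, [0, 0, -0.005], [0, 0, 0]],
    [1, [0, 0, -0.005], [0, 0, 0]],
    [1, [0, 0, -0.005], [0, 0, 0]],
    [1, [0, 0, 0], [0, 0, 0]]
  ]
}}

```text
time_s: 10.9
ee_pos: [585.4, 66.2, 177.4]
tcp_rot: [0.728, 0.685, 0.0, 0.0]
contact_force: [-2.7, 0.7, 5.0]
width: 0.15
grip_force: 90.0
```

{"fn": "apply_moves", "kwargs": {
  "steps": [
    [1, [0, 0, -0.005], [0, 0, 0]],
    [1, [0, 0, -0.005], [0, 0, 0]],
    [1, [0, 0, -0.005], [0, 0, 0]],
    [1, [0, 0, 0], [0, 0, 0]]
  ]
}}

```text
time_s: 11.3
ee_pos: [585.4, 66.2, 174.4]
tcp_rot: [0.728, 0.685, 0.0, 0.0]
contact_force: [-3.1, 0.2, 4.7]
width: 0.153
grip_force: 90.0
```

Slid 6 mm so far at a steady force; next, smaller steps toward the stop.

{"fn": "apply_moves", "kwargs": {
  "steps": [
    [1, [0, 0, -0.005], [0, 0, 0]],
    [1, [0, 0, -0.004], [0, 0, 0]],
    [1, [0, 0, 0], [0, 0, 0]]
  ]
}}

```text
time_s: 11.6
ee_pos: [585.4, 66.2, 172.7]
tcp_rot: [0.728, 0.685, 0.0, 0.0]
contact_force: [-2.8, 0.6, 5.9]
width: 0.149
grip_force: 90.0
```

{"fn": "apply_moves", "kwargs": {
  "steps": [
    [1, [0, 0, -0.004], [0, 0, 0]],
    [1, [0, 0, 0], [0, 0, 0]]
  ]
}}

```text
time_s: 11.8
ee_pos: [585.4, 66.2, 171.9]
tcp_rot: [0.728, 0.685, 0.0, 0.0]
contact_force: [-2.6, 0.9, 5.5]
width: 0.152
grip_force: 90.0
```

{"fn": "apply_moves", "kwargs": {
  "steps": [
    [1, [0, 0, -0.004], [0, 0, 0]],
    [1, [0, 0, 0], [0, 0, 0]]
  ]
}}

```text
time_s: 12.0
ee_pos: [585.4, 66.2, 171.1]
tcp_rot: [0.728, 0.685, 0.0, 0.0]
contact_force: [-2.3, 0.2, 5.7]
width: 0.15
grip_force: 90.0
```

{"fn": "apply_moves", "kwargs": {
  "steps": [
    [1, [0, 0, -0.004], [0, 0, 0]],
    [1, [0, 0, 0], [0, 0, 0]]
  ]
}}

```text
time_s: 12.2
ee_pos: [585.4, 66.2, 170.2]
tcp_rot: [0.728, 0.685, 0.0, 0.0]
contact_force: [-1.8, 0.6, 6.0]
width: 0.156
grip_force: 90.0
```

{"fn": "apply_moves", "kwargs": {
  "steps": [
    [1, [0, 0, -0.004], [0, 0, 0]],
    [1, [0, 0, 0], [0, 0, 0]]
  ]
}}

```text
time_s: 12.4
ee_pos: [585.4, 66.2, 169.4]
tcp_rot: [0.728, 0.685, 0.0, 0.0]
contact_force: [-3.4, 1.3, 5.1]
width: 0.149
grip_force: 90.0
```

{"fn": "apply_moves", "kwargs": {
  "steps": [
    [1, [0, 0, -0.004], [0, 0, 0]],
    [1, [0, 0, 0], [0, 0, 0]]
  ]
}}

```text
time_s: 12.6
ee_pos: [585.5, 66.2, 169.1]
tcp_rot: [0.728, 0.685, 0.0, 0.0]
contact_force: [-3.8, 1.0, 9.7]
width: 0.152
grip_force: 90.6
```

{"fn": "apply_moves", "kwargs": {
  "steps": [
    [1, [0, 0, -0.004], [0, 0, 0]],
    [1, [0, 0, 0], [0, 0, 0]]
  ]
}}

```text
time_s: 12.8
ee_pos: [585.6, 66.2, 168.8]
tcp_rot: [0.728, 0.685, 0.001, 0.0]
contact_force: [-5.7, 0.6, 14.8]
width: 0.151
grip_force: 91.2
```

{"fn": "apply_moves", "kwargs": {
  "steps": [
    [1, [0, 0, -0.004], [0, 0, 0]],
    [1, [0, 0, 0], [0, 0, 0]]
  ]
}}

```text
time_s: 13.0
ee_pos: [585.6, 66.3, 168.5]
tcp_rot: [0.728, 0.685, 0.001, 0.001]
contact_force: [-7.6, 1.2, 18.0]
width: 0.153
grip_force: 91.8
```

{"fn": "apply_moves", "kwargs": {
  "steps": [
    [1, [0, 0, 0.005], [0, 0, 0]],
    [1, [0, 0, 0.003], [0, 0, 0]],
    [1, [0, 0, 0], [0, 0, 0]]
  ]
}}

```text
time_s: 13.3
ee_pos: [585.5, 66.2, 169.1]
tcp_rot: [0.728, 0.685, 0.001, 0.0]
contact_force: [-3.5, 1.2, 9.9]
width: 0.153
grip_force: 90.3
```

{"fn": "apply_moves", "kwargs": {
  "newtons": 20,
  "steps": [
    [1, [0, 0, 0.004], [0, 0, 0]],
    [1, [0, 0, 0], [0, 0, 0]],
    [0.8, [0, 0, 0], [0, 0, 0]],
    [0.7, [0, 0, 0], [0, 0, 0]],
    [0.5, [0, 0, 0], [0, 0, 0]],
    [0.2, [0, 0, 0], [0, 0, 0]],
    [0, [0, 0, 0], [0, 0, 0]],
    [0, [0, 0, 0], [0, 0, 0]],
    [0, [0, 0, 0], [0, 0, 0]],
    [0, [0, 0, 0], [0, 0, 0]]
  ]
}}

```text
time_s: 14.3
ee_pos: [585.2, 66.1, 168.7]
tcp_rot: [0.728, 0.685, 0.0, 0.0]
contact_force: [0.5, 0.2, 0.6]
width: 1.002
grip_force: 0.0
```

Released, contact force is about 0. I'll rise straight up and look.

{"fn": "apply_moves", "kwargs": {
  "steps": [
    [0, [0, 0, 0.05], [0, 0, 0]],
    [0, [0, 0, 0.15], [0, 0, 0]],
    [0, [0, 0, 0.2], [0, 0, 0]],
    [0, [0, 0, 0.2], [0, 0, 0]],
    [0, [-0.2, 0, 0.05], [0, 0, 0]],
    [0, [-0.2, 0, 0], [0, 0, 0]],
    [0, [-0.2, 0, 0], [0, 0, 0]],
    [0, [0, 0, 0], [0, 0, 0]],
    [0, [0, 0, 0], [0, 0, 0]]
  ]
}}

```text
time_s: 15.2
ee_pos: [465.2, 66.1, 299.9]
tcp_rot: [0.728, 0.685, 0.001, 0.001]
contact_force: [-0.0, 0.2, 0.4]
width: 0.998
grip_force: 0.0
```

```bash
python3 - <<'E'
from h import *
w=capture("wrist");s=capture("side");t=capture("top")
print(observe()["time_s"],observe()["ee_pos"])
a=cv2.resize(w,(400,300));b=cv2.resize(s[110:260,180:380],(400,300));c=cv2.resize(t[120:270,160:360],(400,300))
cv2.imwrite("pics/end.png",np.vstack([np.hstack([a,b]),np.hstack([c,c*0])])[...,::-1])
E
```

```text
15.35 [466.01897238  66.04440507 298.95162072]
```

View pics/end.png

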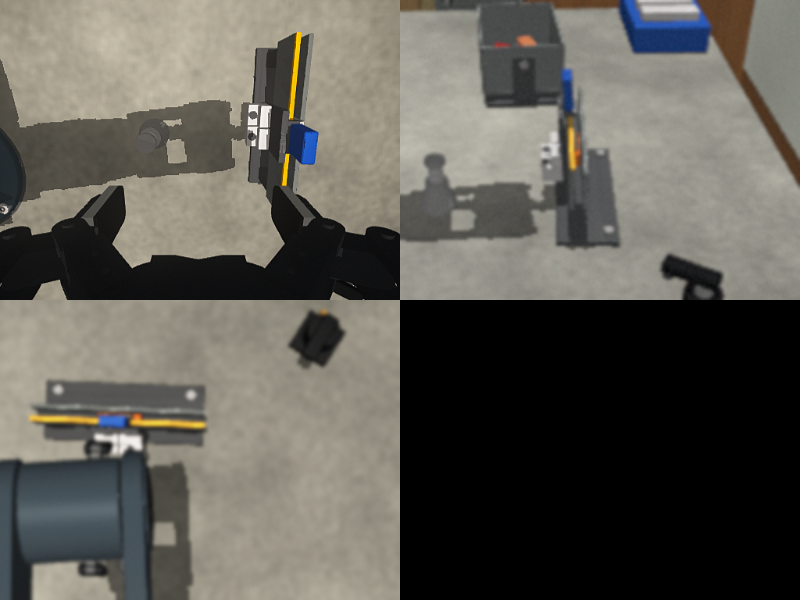

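The hanger hangs over the lip with the jaws in front; its tab is at (305,145) in the wrist panel and the jack and clamp are untouched. I'll check its position along y on the shoe.

```bash
python3 - <<'E'
from h import *
np.set_printoptions(precision=1,suppress=True)
for c in("top","wrist","side"):
    im=capture(c);P=camera_params(c);h=cv2.cvtColor(im,cv2.COLOR_RGB2HSV)
    B=((h[...,0]>100)&(h[...,0]<130)&(h[...,1]>120)).astype(np.uint8);O=((h[...,0]>4)&(h[...,0]<=17)&(h[...,1]>150)).astype(np.uint8)
    for k,m,z in(("blue",B,208),("ora",O,102)):
        n,l,st,ce=cv2.connectedComponentsWithStats(m)
        for i in range(1,n):
            p=atz(P,ce[i],z)
            if st[i,4]>5 and abs(p[1]-62)<90 and abs(p[0]-585)<90:
                x,y,w,hh,_=st[i];print(c,k,st[i],"corners",atz(P,(x,y),z)[:2],atz(P,(x+w,y+hh),z)[:2])
    for l,z in(("hanger_grip",183),("hanger_hook",94),("rail_mid",135)):
        print(c,l,[(np.array(q["centre"]),atz(P,q["centre"],z),q["conf"]) for q in pinpoint(l,c)[:1]])
E
```

```text
top blue [209 178  15   6  73] corners [581.3  79.2] [565.1  41.1]
top ora [226 177   5   3  15] corners [593.6  41.9] [584.9  28.1]
top hanger_grip [(array([218.4, 180.6]), array([576.4,  57.2, 183. ]), 0.62)]
top hanger_hook [(array([217.2, 176.9]), array([595.2,  67.2,  94. ]), 0.77)]
top rail_mid [(array([216. , 179.7]), array([583.5,  67.4, 135. ]), 0.56)]
wrist blue [ 370  159   38   52 1579] corners [554.2  88. ] [585.4  44.9]
wrist blue [371 199   1   6   6] corners [556.   56.5] [557.   51.6]
wrist blue [370 209   1   6   6] corners [555.5  48.4] [556.5  43.3]
wrist hanger_grip [(array([389.7, 183.7]), array([580.7,  61.1, 183. ]), 0.77)]
wrist hanger_hook []
wrist rail_mid []
side blue [261 145   5  21  89] corners [571.3  72.7] [574.7 -43.1]
side ora [267 185   3   8  19] corners [587.2  30.2] [591.7 -10.4]
side hanger_grip [(array([263.7, 155.4]), array([578.2,  58. , 183. ]), 0.64)]
side hanger_hook [(array([266.3, 180.8]), array([588.7,  65. ,  94. ]), 0.88)]
side rail_mid [(array([265. , 166.9]), array([584.7,  76.1, 135. ]), 0.96)]
```

```bash
python3 -c "
from workcell import *
print(finish_job())"
```

```text
the job is handed in; nothing more can be done
None
```

The job is handed in: the hanger hangs in the groove on the middle of the orange shoe (within a few mm), jaws in front of the rail. The shoe slid about 12 mm, then the force climbed steadily, which I took as the bottom stop; the bearing reached about 22 N at most, and I touched no bystanders.

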